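# Lock the grinding cup into the bench mill

### The arm

A 6-joint arm with a two-finger parallel gripper is mounted at the origin on the work surface. World frame = base frame: x ahead of the robot, y to its left, z up, the work surface at z = 0. Lengths are in m, angles in rad, forces in N, time in s.
With the tool pointing down it reaches from about 0.275 to 0.75 m from the base axis. Payload 10.2 kg.
Tool frame: the origin (TCP) lies between the finger pads; the fingertips stand 17 mm ahead of it and the grasp point (between the pads) lies 2 mm behind it; z points along the fingers, y is the line along which they close (so a half turn about z gives the same grasp; the last joint's range is limited). The gripper opens to 88 mm and grips with 3 to 60 N. Pads are 18 mm wide; open, the fingers measure 123 mm over their backs; the gripper's body (75 mm by 187 mm) begins 45 mm behind the grasp point.
Start: joints at [-1.555, 0.313, 1.498, -0, 1.331, -0.223], TCP at [0.124, -0.51, 0.256] pointing down, gripper open.
Joint ranges: [-2.94, 2.94], [-0.97, 2.17], [0.19, 2.56], [-1.23, 4.37], [0.02, 3.11], [-2.88, 2.88]. Speed limits (rad/s): [2.39, 2.39, 3.01, 3.14, 3.14, 3.14].

### API

Orientations are given as [roll, pitch, yaw] about the fixed x, y, z axes, in that order (R = Rz(yaw) Ry(pitch) Rx(roll)).
In Python, from rig import arm gives the robot as it stands.
- The arm moves only by the shell command python3 -m creep 'ROWS' [FORCE]. ROWS is JSON, a list that holds one entry, the list of rows, each a list of 7 numbers: the shift along the tool's x, y, z in cm, then the turn, a rotation vector about the tool's x, y, z in rad, then the closure in counts, from 0 (fully open) to 255 (shut). In form: [[[x, y, z, rx, ry, rz, fingers], ...]]. A call has 1 to 12 rows; each row is the pose to reach, as a shift and turn from the pose commanded when the call began, along the tool's axes at that moment; what a row does not reach only later rows make up. A row lasts 1/10 s, in which the tool goes at most 50 mm and 8.59 degrees, less where a joint would pass 70% of its speed; a pose out of reach is approached as far as the arm can. A call with a gripper value outside its range is refused whole. The fingers move at their own pace and stop on an object; FORCE is the grip in N (left out, the last holds). Time passes only in rows, so rows that repeat a pose let the fingers close. It gives the time, the measured TCP pose, the force, the opening and the grip force at its end, in the units of the state.
- arm.read_state(): the state, without advancing time (a new reading comes with each control period).
- arm.grab_frame(name): name is "side" or "top" or "wrist"; returns a dict with "frame" (480x640x3 uint8, red, green, blue), "depth" (480x640 float32, m along the optical axis (not along the pixel's ray), 0 where there is no reading), "fx", "fy", "cx", "cy" (pixels), "k1" (the pictures are not rectified: a ray, as slopes to the right and down, at radius r is drawn at 1 + k1 r^2 times it, then the intrinsics apply), "R" (3x3) and "t" (3): a world point X has camera coordinates R X + t; the wrist camera has in their place "mount" (4x4, takes a point from camera to tool coordinates, whose origin is the TCP and whose axes are the flange's). Camera axes: x right, y down, z forward; pixel columns grow to the right and rows downward; lengths in m; the calibration is good to about 2 mm. A picture is of the moment at which its call begins: read the wrist's pose just before it.
- arm.close_job(): hands the job in; it is judged then, once.
Trained networks look in the newest picture that a camera, given by its name, has taken for a name from the list of things; names that differ only in an ending like _2 or _b are one class to them, and where a whole thing is asked for, a point or a joint stands for the part that bears it (a point fixed in the world has none). Each returns a list of dicts, best first, with "confidence" (0 to 1); they miss things now and then, are a little off and sometimes report something else, mostly with a low value. They report only what shows in the picture. A call takes as long as a camera call.
- arm.boxes_of(camera, thing): "rect" ([centre column, centre row, width, height] in pixels, round what is visible of it).
- arm.masks_of(camera, thing): "region" (480x640 bool, what is visible of it) and "rect" ([centre column, centre row, width, height] in pixels, round what is visible of it).
- arm.tip_of(camera, thing): "pixel" ([column, row] in pixels: a listed point, or the origin of a listed thing).
The state is a dict: "clock": time; "joints": joint angles; "qvel": joint speeds; "effort": joint torques, N m; "tcp_pos": TCP position; "orientation": TCP orientation; "contact_force": force on the tool from outside, world axes, zero at the start; "ft_torque": the same for the moment, N m; "finger_gap": finger opening in m; "grip_force": force on a finger pad.
Only numpy, scipy, OpenCV 4.12 (cv2) and the standard library are available. Lean on these libraries where they do the work, as an engineer would, in place of code of your own. Each camera call takes 0.05 s, during which the arm holds its last target. There are 200 camera calls.

### The job

Pick up the grinding cup by its wing grip and fit it to the bench mill: find the two slots of the bayonet collar with the cup's two lugs, push the cup down against the spring, twist it clockwise (seen from above) to the stop and let the spring lift it into its locked place, then let go. Do not force anything: feel for the slots and the stop gently, and leave the bottle, the jar and the tip box alone.

Things in the scene. Friction and masses are not known exactly. Their poses are not given: they have to be found in the camera images.
- cup_grip (a point): Centre of the grey wing grip on the loose, upright aluminium grinding cup (48 mm diameter, about 0.3 kg), 84 mm above its underside. The grip is an upright bar 44 mm long (cup's x), 16 mm thick (y), from the cup's flat top 60 mm up to 97 mm; grasp across its thickness. z is the cup's axis.
- cup_lug (a point): Centre of the cup's +x lug, 26 mm from the axis, 23 mm above the underside. Two equal lugs, on +x and -x, in line with the wing grip, reach 31.5 mm from the axis, are 10 mm wide and 6 mm high. Half a turn about z gives the same cup. The cup's foot is chamfered (40 mm wide at the bottom, full width 6 mm up).
- mill: Bench mill, fixed: white housing 200 mm (x) by 150 mm (y), top 60 mm above the bench; origin at the centre of its underside. On it stands a steel collar, 84 mm across, 40 mm high, with a 52 mm bore. Opposite slots 14 mm wide cut its rim for the lugs.
- socket (a point): Centre of the collar's top rim, 100 mm above the bench, with the housing's axes. The slots lie only roughly along x: the collar is clamped up to 0.35 rad either way, an angle not reported but seen from above or felt. It does not turn in use. With the lugs resting on the rim the cup's underside is 20 mm below this point.
- channel (a point): On the collar's axis at the underside of the 8 mm thick rim. Below it the lugs turn clockwise (from above) only, to a solid stop that is set differently each time: 0.65 to 1.05 rad from the slots, to be felt. Just before it are 14 mm wide pockets, 4 mm deep, into which the spring lifts the lugs: locked, the cup's underside is 22 mm below this point.
- plate (a joint): How far the sprung drive plate at the bottom of the collar is pressed down, in m: 0 at rest (its top 22 mm below the socket point), 0.015 at its solid end. About 4 N starts it, rising by 0.5 N per mm. The lugs clear the underside of the rim when it is past 0.012; with the cup locked it reads 0.008.
- bottle: Bystander: pale translucent bottle with a blue cap, 68 mm diameter, about 150 mm high, origin at the centre of its underside.
- jar: Bystander: amber jar with a white lid, 70 mm diameter, about 90 mm high, origin at the centre of its underside.
- tipbox: Bystander: blue pipette tip box with a clear lid, 85 x 120 x 54 mm, origin at the centre of its underside.

How it is judged:
By the outcome, as a careful person would: the job done as asked, in the order asked, and still so for the second after the job is handed in, with the robot touching nothing.
It also fails if it takes over 72 s, if anything falls off the work surface, if the arm or the gripper's body presses on something with over 40 N, if the wrist force passes 120 N, or if a joint passes its speed limit or range.

## Working session

There is one attempt and no reset: what is moved stays moved. The work goes in short steps, Python scripts to look and compute and a shell command to move; the robot and the scene stay as the last step left them, time stands still between calls to the robot, and variables do not carry over. Pictures are saved under pics/ and viewed, at most 10 in all, crops included, and the job is handed in when it is done.

```bash
ls; mkdir -p pics; cat > h.py <<'E'
import numpy as np, cv2
from scipy.spatial.transform import Rotation as Ro
from rig import arm
def tcp():
    s=arm.read_state(); T=np.eye(4); T[:3,:3]=Ro.from_euler('xyz',s['orientation']).as_matrix(); T[:3,3]=s['tcp_pos']; return T
def grab(n):
    T=tcp(); f=arm.grab_frame(n)
    if 'mount' in f: f['C']=T@np.array(f['mount'])   # cam->world
    else:
        C=np.eye(4); R=np.array(f['R']); C[:3,:3]=R.T; C[:3,3]=-R.T@np.array(f['t']); f['C']=C
    return f
def rays(f,px):
    K=np.array([[f['fx'],0,f['cx']],[0,f['fy'],f['cy']],[0,0,1.]])
    p=cv2.undistortPoints(np.array(px,float).reshape(-1,1,2),K,np.array([f['k1'],0,0,0,0.]))[:,0]
    return np.c_[p,np.ones(len(p))]
def at_z(f,px,z):
    d=rays(f,px)@f['C'][:3,:3].T; o=f['C'][:3,3]; return o+d*((z-o[2])/d[:,2])[:,None]
def cloud(f,mask=None):
    m=f['depth']>0
    if mask is not None: m&=mask
    r,c=np.nonzero(m); d=rays(f,np.c_[c,r])*f['depth'][r,c][:,None]
    return d@f['C'][:3,:3].T+f['C'][:3,3], np.c_[c,r]
def save(f,n): cv2.imwrite('pics/'+n,f['frame'][:,:,::-1])
E
python3 - <<'E'
from h import *
s=arm.read_state(); print(s)
for n in ['top','side']:
    f=grab(n); save(f,n+'0.png'); print(n,f['C'][:3,3].round(3),f['C'][:3,2].round(2))
    for t in ['cup_grip','cup_lug','mill','socket','bottle','jar','tipbox']:
        for q in arm.tip_of(n,t)[:2]:
            z={'cup_grip':.084,'cup_lug':.023,'socket':.1}.get(t,0)
            print(t,round(q['confidence'],2),np.round(q['pixel'],1),at_z(f,[q['pixel']],z).round(3))
E
```

```text
pics
{'clock': 0.0, 'joints': array([-1.55540465e+00,  3.13395385e-01,  1.49840682e+00,  3.55269156e-06,
        1.33096381e+00, -2.23403281e-01]), 'qvel': array([-0.00107896,  0.00095698,  0.00194981,  0.0003548 , -0.00014908,
       -0.00102723]), 'effort': array([ 3.41344985e-04, -4.02204895e+01, -2.52265978e+01,  6.94641983e-02,
        3.52611335e-02, -1.04569467e-04]), 'tcp_pos': array([ 0.12416326, -0.50989026,  0.25520039]), 'orientation': array([-3.14044922e+00, -2.63321637e-04,  2.38793960e-01]), 'contact_force': array([ 0.59905484, -0.13484944,  0.0550757 ]), 'ft_torque': array([0.02234707, 0.02135466, 0.02853767]), 'grip_force': 0.0, 'finger_gap': 0.08842890742086805}
top [ 0.544 -0.018  1.178] [ 0.08  0.01 -1.  ]
cup_grip 0.64 [232.8 304.8] [[0.489 0.2   0.084]]
cup_lug 0.63 [239.9 292.7] [[0.513 0.197 0.023]]
cup_lug 0.51 [148.1 294.6] [[0.504 0.408 0.023]]
mill 0.74 [408.2 272.7] [[ 0.565 -0.186  0.   ]]
socket 0.97 [413.7 273.1] [[ 0.563 -0.184  0.1  ]]
bottle 0.98 [150.5 295.6] [[0.501 0.411 0.   ]]
jar 0.6 [522.3 285.9] [[ 0.539 -0.452  0.   ]]
tipbox 0.96 [291.5 186.8] [[0.761 0.088 0.   ]]
tipbox 0.22 [412.1 268.9] [[ 0.574 -0.195  0.   ]]
side [ 0.432 -0.785  0.877] [ 0.18  0.7  -0.69]
cup_grip 0.65 [236.6 195.4] [[0.487 0.212 0.084]]
cup_lug 0.42 [306.  344.3] [[ 0.563 -0.199  0.023]]
mill 0.93 [306.5 345.1] [[ 0.567 -0.186 -0.   ]]
socket 0.64 [306.3 314. ] [[ 0.566 -0.186  0.1  ]]
bottle 0.68 [235.  176.9] [[0.499 0.399 0.   ]]
tipbox 0.6 [362.7 240. ] [[0.766 0.079 0.   ]]
```

```bash
python3 - <<'E'
import cv2,numpy as np
a=cv2.imread('pics/top0.png')
c=np.hstack([cv2.resize(a[255:345,190:280],(400,400),interpolation=cv2.INTER_CUBIC),cv2.resize(a[230:320,370:460],(400,400),interpolation=cv2.INTER_CUBIC)])
cv2.imwrite('pics/crop0.png',c)
E
```

```text
(no output)
```

View pics/top0.png

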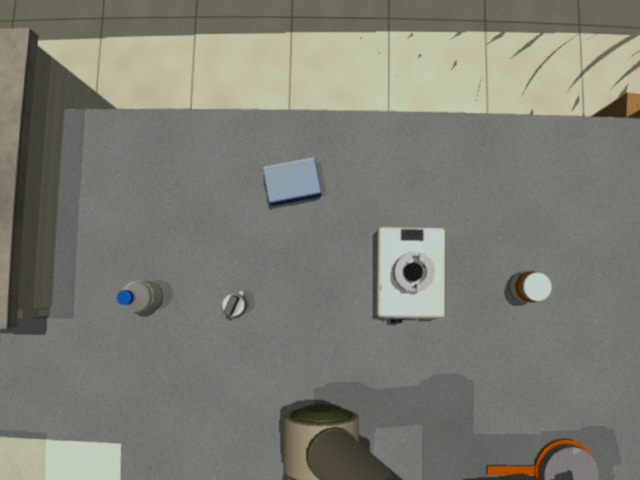

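View pics/crop0.png

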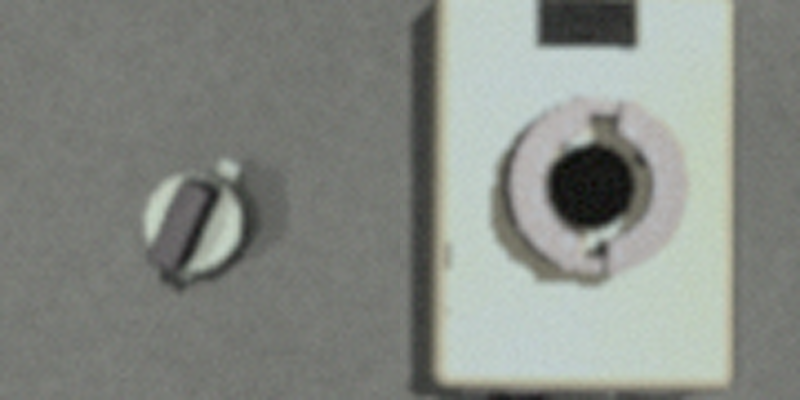

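The top view shows the cup at about (233,305), with its bar and lugs leaning to a yaw of about -0.42. The collar is at (413,272), with slots nearly along x. I'll move over the cup for a close look with the wrist camera.

```bash
python3 -m creep '[[[36,-42,0,0,0,0,0],[36,-42,0,0,0,0,0],[36,-42,0,0,0,0,0],[36,-42,0,0,0,0,0],[36,-42,0,0,0,0,0],[36,-42,0,0,0,0,0],[36,-42,0,0,0,0,0],[36,-42,0,0,0,0,0],[36,-42,0,0,0,0,0],[36,-42,0,0,0,0,0],[36,-42,0,0,0,0,0],[36,-42,0,0,0,0,0]]]'
python3 -m creep '[[[16.3,-18.7,2,0,0,0.67,0],[16.3,-18.7,2,0,0,0.67,0],[16.3,-18.7,2,0,0,0.67,0],[16.3,-18.7,2,0,0,0.67,0],[16.3,-18.7,2,0,0,0.67,0],[16.3,-18.7,2,0,0,0.67,0],[16.3,-18.7,2,0,0,0.67,0],[16.3,-18.7,2,0,0,0.67,0],[16.3,-18.7,2,0,0,0.67,0]]]'
python3 - <<'E'
from h import *
f=grab('wrist'); save(f,'w1.png'); print(tcp().round(3)); print(np.array(f['mount']).round(3)); print(arm.read_state()['joints'].round(2))
for t in ['cup_grip','cup_lug']:
    for q in arm.tip_of('wrist',t)[:2]: print(t,q,at_z(f,[q['pixel']],.084 if t=='cup_grip' else .023).round(4))
P,_=cloud(f)
for lo,hi in [(.05,.07),(.09,.11)]:
    m=(P[:,2]>lo)&(P[:,2]<hi)&(np.hypot(P[:,0]-.489,P[:,1]-.203)<.06)
    Q=P[m]
    if len(Q)>20:
        print(lo,len(Q),Q.mean(0).round(4)); r=cv2.minAreaRect(Q[:,:2].astype(np.float32)*1000); print(r)
E
```

```text
clock: 2.0
tcp_pos: [0.3756, -0.0123, 0.2558]
orientation: [-3.141, -0.001, 0.247]
contact_force: [-0.9, 0.2, 0.3]
finger_gap: 0.0881
grip_force: 0.0
clock: 2.9
tcp_pos: [0.4887, 0.2021, 0.2359]
orientation: [3.141, -0.0, -0.432]
contact_force: [0.4, -0.5, 0.1]
finger_gap: 0.0882
grip_force: 0.0
[[ 0.908 -0.419  0.     0.489]
 [-0.419 -0.908 -0.     0.202]
 [ 0.    -0.    -1.     0.236]
 [ 0.     0.     0.     1.   ]]
[[-0.001 -0.96  -0.279  0.071]
 [ 1.    -0.    -0.001 -0.001]
 [ 0.001 -0.279  0.96  -0.13 ]
 [ 0.     0.     0.     1.   ]]
[ 0.17  0.34  1.52 -0.    1.29  2.17]
cup_grip {'pixel': [316.8, 231.6], 'confidence': 0.72} [[0.4884 0.2077 0.084 ]]
cup_lug {'pixel': [319.9, 188.5], 'confidence': 0.87} [[0.5129 0.1938 0.023 ]]
0.05 1356 [0.4902 0.2048 0.0601]
((488.7520751953125, 206.26083374023438), (49.02846145629883, 46.11520767211914), 67.54326629638672)
0.09 1028 [0.4885 0.2061 0.0972]
((487.4892883300781, 206.5311737060547), (15.959869384765625, 43.33445358276367), 66.85968780517578)
```

View pics/w1.png

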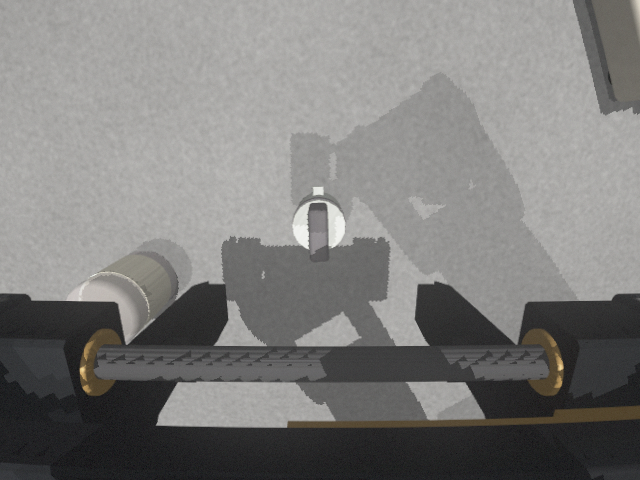

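The wrist view shows the cup centred at (318,225). By depth the bar is 16×43 mm at z 0.097 and centred at (0.488,0.206) with yaw -0.404, which matches the given sizes. Next I'll descend, grasp and lift.

```bash
python3 -m creep '[[[-0.2,-0.4,4,0,0,-0.028,0],[-0.2,-0.4,8,0,0,-0.028,0],[-0.2,-0.4,11,0,0,-0.028,0],[-0.2,-0.4,13,0,0,-0.028,0],[-0.2,-0.4,14.5,0,0,-0.028,0],[-0.2,-0.4,15.3,0,0,-0.028,0],[-0.2,-0.4,15.3,0,0,-0.028,0]]]'
python3 -m creep '[[[0,0,0,0,0,0,255],[0,0,0,0,0,0,255],[0,0,0,0,0,0,255],[0,0,0,0,0,0,255],[0,0,0,0,0,0,255],[0,0,0,0,0,0,255],[0,0,0,0,0,0,255],[0,0,0,0,0,0,255],[0,0,0,0,0,0,255],[0,0,0,0,0,0,255]]]' 45
```

```text
clock: 3.75
tcp_pos: [0.4884, 0.2074, 0.0823]
orientation: [3.141, 0.001, -0.404]
contact_force: [0.4, -0.1, 0.3]
finger_gap: 0.0879
grip_force: 0.0
clock: 4.75
tcp_pos: [0.4884, 0.2078, 0.0825]
orientation: [3.141, 0.0, -0.403]
contact_force: [0.1, -1.3, -0.9]
finger_gap: 0.0154
grip_force: 44.7
```

```bash
python3 -m creep '[[[0,0,-2,0,0,0,255],[0,0,-5,0,0,0,255],[0,0,-9,0,0,0,255],[0,0,-13,0,0,0,255],[0,0,-17,0,0,0,255],[0,0,-17,0,0,0,255]]]'
python3 -m creep '[[[16,36,0,0,0,-0.35,255],[16,36,0,0,0,-0.35,255],[16,36,0,0,0,-0.35,255],[16,36,0,0,0,-0.35,255],[16,36,0,0,0,-0.35,255],[16,36,0,0,0,-0.35,255],[16,36,0,0,0,-0.35,255],[16,36,0,0,0,-0.35,255],[16,36,0,0,0,-0.35,255],[16,36,0,0,0,-0.35,255],[16,36,0,0,0,-0.35,255],[16,36,0,0,0,-0.35,255]]]'
python3 - <<'E'
from h import *
f=grab('wrist'); save(f,'w2.png'); print(tcp().round(3)); print(arm.read_state()['joints'].round(2))
for t in ['socket','cup_lug','cup_grip']:
    for q in arm.tip_of('wrist',t)[:2]: print(t,q,at_z(f,[q['pixel']],.1).round(4))
P,px=cloud(f)
m=(abs(P[:,2]-.1)<.004)&(np.hypot(P[:,0]-.565,P[:,1]+.186)<.05)
Q=P[m]; print(len(Q),Q.mean(0)); np.save('rim.npy',Q)
(c,r)=cv2.minEnclosingCircle(Q[:,:2].astype(np.float32)*1000); print(c,r)
cc=np.array(c)/1000
d=Q[:,:2]-cc; a=np.arctan2(d[:,1],d[:,0]); rr=np.hypot(*d.T)
s=(rr>.028)&(rr<.038)
h,e=np.histogram(a[s],bins=72,range=(-np.pi,np.pi)); print(h)
E
```

```text
clock: 5.35
tcp_pos: [0.49, 0.2082, 0.2575]
orientation: [-3.137, -0.007, -0.403]
contact_force: [-0.0, 0.2, -3.6]
finger_gap: 0.0153
grip_force: 44.7
clock: 6.55
tcp_pos: [0.4945, -0.1847, 0.2524]
orientation: [-3.141, 0.001, -0.052]
contact_force: [-0.1, 1.4, -3.9]
finger_gap: 0.0155
grip_force: 44.9
[[ 0.999 -0.051 -0.     0.495]
 [-0.051 -0.999  0.    -0.185]
 [-0.    -0.    -1.     0.253]
 [ 0.     0.     0.     1.   ]]
[-0.58  0.32  1.49  0.    1.33  1.04]
socket {'pixel': [315.1, 142.2], 'confidence': 0.78} [[ 0.5652 -0.1818  0.1   ]]
cup_grip {'pixel': [320.4, 320.1], 'confidence': 0.82} [[ 0.4094 -0.1778  0.1   ]]
5150 [ 0.56777064 -0.18328603  0.10047587]
(566.4758911132812, -183.27249145507812) 43.24579620361328
[ 0 21 43 45 44 45 44 46 45 47 46 46 48 47 46 47 49 47 51 48 50 48 50 50
 50 50 52 52 52 52 53 51 34  1  0  0  0 34 53 53 53 51 52 50 51 52 50 53
 48 49 49 49 50 48 50 47 46 45 46 46 44 49 44 46 45 43 46 44 39  3  0  0]
```

View pics/w2.png

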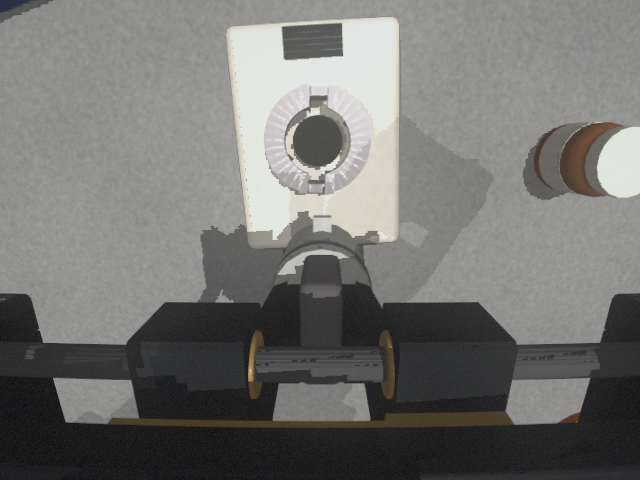

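```bash
python3 - <<'E'
from h import *
from scipy.optimize import least_squares
Q=np.load('rim.npy')[:,:2]; c=np.array([.566,-.1835])
for _ in range(4):
    d=Q-c; a=np.arctan2(d[:,1],d[:,0]); r=np.hypot(*d.T); o=[];i=[]
    for k in np.arange(-180,180,5):
        m=(abs(np.degrees(a)-k-2.5)<2.5)
        if (m&(r>.028)&(r<.038)).sum()>40:
            t=np.radians(k+2.5); u=np.array([np.cos(t),np.sin(t)]); o.append(np.r_[c+u*np.percentile(r[m],98),1]); i.append(np.r_[c+u*np.percentile(r[m],2),0])
    fit=lambda E: least_squares(lambda p:np.hypot(E[:,0]-p[0],E[:,1]-p[1])-p[2],[*c,.035],loss='soft_l1',f_scale=.001).x
    fo=fit(np.array(o)); fi=fit(np.array(i)); c=(fo[:2]+fi[:2])/2
print(fo.round(4),fi.round(4))
d=Q-c; 
for lo,hi in [(.028,.034),(.034,.040)]:
    a=np.arctan2(d[:,1],d[:,0]); r=np.hypot(*d.T); s=(r>lo)&(r<hi); A=np.sort(np.r_[a[s],a[s]+2*np.pi]); g=np.diff(A); k=np.argsort(g)[-3:]
    print([(round((A[j]+A[j+1])/2,3),round(g[j]*(lo+hi)/2,4)) for j in k])
# held cup: lug pixels and body in tool frame
f=grab('wrist'); P,px=cloud(f); T=tcp(); L=(P-T[:3,3])@T[:3,:3]
m=(abs(L[:,1])<.02)&(L[:,0]>.024)&(L[:,0]<.04)&(L[:,2]>.04)&(L[:,2]<.075)
print('lug',m.sum(),L[m].min(0).round(4),L[m].max(0).round(4),L[m].mean(0).round(4))
m=(abs(L[:,1])<.03)&(abs(L[:,0])<.03)&(abs(L[:,2]-.022)<.004)
print('top',m.sum(),L[m].min(0).round(4),L[m].max(0).round(4),L[m].mean(0).round(4))
E
```

```text
[ 0.5662 -0.1834  0.0418] [ 0.5661 -0.1835  0.0262]
[(np.float64(3.096), np.float64(0.0113)), (np.float64(-0.056), np.float64(0.0114)), (np.float64(6.227), np.float64(0.0114))]
[(np.float64(-0.086), np.float64(0.0136)), (np.float64(6.197), np.float64(0.0136)), (np.float64(3.063), np.float64(0.0137))]
lug 262 [ 0.0241 -0.0062  0.0541] [0.0315 0.0037 0.0627] [ 0.0282 -0.0011  0.0562]
top 1613 [ 0.0056 -0.0242  0.018 ] [0.024  0.0213 0.026 ] [ 0.0149 -0.0013  0.022 ]
```

The collar centre is (0.5662,-0.1835), with an outer radius of 41.8 mm and a bore radius of 26.2 mm. The slots are at -0.08 rad, 13.6 mm wide. The held cup shows the same -1.3 mm bias, so I'll aim for y=-0.1848.

```bash
python3 -m creep '[[[3,-0.2,0,0,0,0.028,255],[6,-0.3,0,0,0,0.028,255],[7.15,-0.36,0,0,0,0.028,255],[7.15,-0.36,2,0,0,0.028,255],[7.15,-0.36,4,0,0,0.028,255],[7.15,-0.36,5,0,0,0.028,255],[7.15,-0.36,5.3,0,0,0.028,255],[7.15,-0.36,5.3,0,0,0.028,255]]]'
python3 -m creep '[[[0,0,0.5,0,0,0,255],[0,0,1,0,0,0,255],[0,0,1.5,0,0,0,255],[0,0,2,0,0,0,255],[0,0,2.5,0,0,0,255],[0,0,2.9,0,0,0,255],[0,0,2.9,0,0,0,255],[0,0,2.9,0,0,0,255]]]'
```

```text
clock: 7.6
tcp_pos: [0.5662, -0.1863, 0.2001]
orientation: [3.141, -0.0, -0.081]
contact_force: [0.2, -0.0, -3.4]
finger_gap: 0.0162
grip_force: 44.9
clock: 8.4
tcp_pos: [0.5662, -0.1863, 0.1708]
orientation: [3.142, -0.0, -0.081]
contact_force: [0.8, -0.2, -3.3]
finger_gap: 0.0155
grip_force: 44.9
```

```bash
python3 -m creep '[[[0,-0.13,0,0,0,0,255],[0,-0.13,0,0,0,0,255],[0,-0.13,0.2,0,0,0,255],[0,-0.13,0.4,0,0,0,255],[0,-0.13,0.6,0,0,0,255],[0,-0.13,0.75,0,0,0,255],[0,-0.13,0.75,0,0,0,255]]]'
python3 -m creep '[[[0,0,0.1,0,0,0,255],[0,0,0.2,0,0,0,255],[0,0,0.2,0,0,0,255]]]'
python3 -m creep '[[[0,0,0.1,0,0,0,255],[0,0,0.2,0,0,0,255],[0,0,0.2,0,0,0,255]]]'
```

```text
clock: 9.1
tcp_pos: [0.5661, -0.1849, 0.1629]
orientation: [-3.141, 0.0, -0.081]
contact_force: [-0.1, -0.0, -2.6]
finger_gap: 0.0155
grip_force: 44.9
clock: 9.4
tcp_pos: [0.5662, -0.1849, 0.1611]
orientation: [-3.141, 0.0, -0.081]
contact_force: [0.4, -0.9, -3.7]
finger_gap: 0.0154
grip_force: 44.9
clock: 9.7
tcp_pos: [0.5663, -0.1851, 0.1596]
orientation: [3.141, -0.001, -0.081]
contact_force: [-0.3, -0.6, 1.4]
finger_gap: 0.0157
grip_force: 44.9
```

The lugs entered the slots and the plate has started to give. I'll press down gently.

```bash
python3 -m creep '[[[0,0,0.15,0,0,0,255],[0,0,0.3,0,0,0,255],[0,0,0.45,0,0,0,255],[0,0,0.6,0,0,0,255],[0,0,0.6,0,0,0,255]]]'
python3 -m creep '[[[0,0,0.15,0,0,0,255],[0,0,0.3,0,0,0,255],[0,0,0.45,0,0,0,255],[0,0,0.55,0,0,0,255],[0,0,0.55,0,0,0,255]]]'
```

```text
clock: 10.2
tcp_pos: [0.5664, -0.185, 0.1534]
orientation: [3.141, -0.001, -0.081]
contact_force: [-0.4, 0.4, 4.3]
finger_gap: 0.0158
grip_force: 44.9
clock: 10.7
tcp_pos: [0.5665, -0.1851, 0.1481]
orientation: [3.141, -0.001, -0.081]
contact_force: [-0.6, 1.0, 5.3]
finger_gap: 0.0157
grip_force: 44.9
```

```bash
python3 -m creep '[[[0,0,0.05,0,0,0,255],[0,0,0.1,0,0,0,255],[0,0,0.1,0,0,0,255]]]'
python3 -m creep '[[[0,0,0,0,0,0.05,255],[0,0,0,0,0,0.1,255],[0,0,0,0,0,0.15,255],[0,0,0,0,0,0.2,255],[0,0,0,0,0,0.2,255]]]'
python3 -c "
from rig import arm;s=arm.read_state();print(s['contact_force'],s['ft_torque'])"
```

```text
clock: 11.0
tcp_pos: [0.5665, -0.1851, 0.1473]
orientation: [3.141, -0.001, -0.081]
contact_force: [-0.8, 0.9, 6.4]
finger_gap: 0.0153
grip_force: 44.9
clock: 11.5
tcp_pos: [0.5664, -0.185, 0.1473]
orientation: [3.142, -0.001, -0.283]
contact_force: [-1.9, 0.6, 6.4]
finger_gap: 0.0156
grip_force: 44.9
[-1.8909137   0.64153221  6.36856563] [ 0.3944005   0.19310505 -0.05923013]
```

```bash
cat > t.py <<'E'
from rig import arm;s=arm.read_state();print('TAU',s['ft_torque'].round(3),'yaw',round(s['orientation'][2],4))
E
python3 -m creep '[[[0,0,0,0,0,0.06,255],[0,0,0,0,0,0.12,255],[0,0,0,0,0,0.18,255],[0,0,0,0,0,0.24,255],[0,0,0,0,0,0.3,255],[0,0,0,0,0,0.3,255]]]'; python3 t.py
python3 -m creep '[[[0,0,0,0,0,0.03,255],[0,0,0,0,0,0.06,255],[0,0,0,0,0,0.06,255]]]'; python3 t.py
python3 -m creep '[[[0,0,0,0,0,0.03,255],[0,0,0,0,0,0.05,255],[0,0,0,0,0,0.05,255]]]'; python3 t.py
```

```text
clock: 12.1
tcp_pos: [0.5665, -0.1849, 0.1473]
orientation: [-3.141, -0.001, -0.583]
contact_force: [-0.4, 1.5, 6.3]
finger_gap: 0.0158
grip_force: 44.9
TAU [ 0.477  0.174 -0.014] yaw -0.583
clock: 12.4
tcp_pos: [0.5665, -0.1849, 0.1473]
orientation: [-3.141, -0.001, -0.642]
contact_force: [-1.5, 1.6, 7.2]
finger_gap: 0.0155
grip_force: 44.9
TAU [0.503 0.165 0.087] yaw -0.6421
clock: 12.7
tcp_pos: [0.5665, -0.1849, 0.1473]
orientation: [-3.141, -0.001, -0.692]
contact_force: [-1.0, 1.2, 7.2]
finger_gap: 0.0158
grip_force: 44.9
TAU [0.496 0.152 0.045] yaw -0.6919
```

```bash

python3 -m creep '[[[0,0,0,0,0,0.02,255],[0,0,0,0,0,0.04,255],[0,0,0,0,0,0.04,255]]]' | grep force; python3 t.py
python3 -m creep '[[[0,0,0,0,0,0.02,255],[0,0,0,0,0,0.04,255],[0,0,0,0,0,0.04,255]]]'| grep force; python3 t.py
python3 -m creep '[[[0,0,0,0,0,0.02,255],[0,0,0,0,0,0.04,255],[0,0,0,0,0,0.04,255]]]'| grep force; python3 t.py
```

```text
contact_force: [-0.8, 2.0, 6.7]
grip_force: 44.9
TAU [0.485 0.095 0.073] yaw -0.7318
contact_force: [-0.8, 1.1, 6.1]
grip_force: 44.9
TAU [0.543 0.031 0.051] yaw -0.7718
contact_force: [-0.5, 2.6, 6.6]
grip_force: 44.9
TAU [0.502 0.072 0.048] yaw -0.8117
```

```bash

python3 -m creep '[[[0,0,0,0,0,0.02,255],[0,0,0,0,0,0.04,255],[0,0,0,0,0,0.04,255]]]' | grep force; python3 t.py
python3 -m creep '[[[0,0,0,0,0,0.02,255],[0,0,0,0,0,0.04,255],[0,0,0,0,0,0.04,255]]]'| grep force; python3 t.py
```

```text
contact_force: [-0.5, 2.3, 5.7]
grip_force: 45.4
TAU [ 0.42  -0.132  0.718] yaw -0.8504
contact_force: [0.5, 2.1, 5.1]
grip_force: 47.1
TAU [ 0.304 -0.084  1.149] yaw -0.8893
```

```bash

python3 -m creep '[[[0,0,0,0,0,0.02,255],[0,0,0,0,0,0.04,255],[0,0,0,0,0,0.04,255]]]'| grep force; python3 t.py
```

```text
contact_force: [-0.9, 1.8, 6.9]
grip_force: 49.1
TAU [0.431 0.064 1.362] yaw -0.9289
```

The stop is felt at a yaw of about -0.83, a turn of 0.75 rad. I'll ease back to light contact and then let the spring lift the cup.

```bash

python3 -m creep '[[[0,0,0,0,0,-0.03,255],[0,0,0,0,0,-0.06,255],[0,0,0,0,0,-0.06,255]]]'| grep force; python3 t.py
python3 -m creep '[[[0,0,0,0,0,-0.02,255],[0,0,0,0,0,-0.02,255]]]'| grep force; python3 t.py
```

```text
contact_force: [-1.1, 2.3, 6.7]
grip_force: 45.5
TAU [0.432 0.018 0.761] yaw -0.8688
contact_force: [-1.2, 2.3, 6.7]
grip_force: 45.0
TAU [0.503 0.073 0.505] yaw -0.8496
```

```bash

python3 -m creep '[[[0,0,0,0,0,-0.015,255],[0,0,0,0,0,-0.015,255],[0,0,-0.1,0,0,-0.015,255],[0,0,-0.2,0,0,-0.015,255],[0,0,-0.3,0,0,-0.015,255],[0,0,-0.3,0,0,-0.015,255]]]'; python3 t.py
python3 -m creep '[[[0,0,-0.1,0,0,0,255],[0,0,-0.2,0,0,0,255],[0,0,-0.2,0,0,0,255]]]'; python3 t.py
```

```text
clock: 15.6
tcp_pos: [0.5664, -0.1848, 0.1497]
orientation: [-3.141, -0.0, -0.836]
contact_force: [2.9, 3.0, 1.2]
finger_gap: 0.0156
grip_force: 44.9
TAU [ 0.645 -0.602  0.261] yaw -0.8361
clock: 15.9
tcp_pos: [0.5664, -0.1848, 0.1518]
orientation: [-3.141, -0.0, -0.836]
contact_force: [3.4, 3.1, 0.5]
finger_gap: 0.0156
grip_force: 44.9
TAU [ 0.755 -0.805  0.256] yaw -0.8362
```

```bash

python3 -m creep '[[[0,0,0,0,0,-0.02,255],[0,0,0,0,0,-0.02,255]]]'; python3 t.py
python3 -m creep '[[[0,0,-0.05,0,0,0,255],[0,0,-0.05,0,0,0,255]]]'; python3 t.py
```

```text
clock: 16.1
tcp_pos: [0.5663, -0.185, 0.1521]
orientation: [-3.141, -0.0, -0.816]
contact_force: [1.0, 2.5, 3.1]
finger_gap: 0.0155
grip_force: 44.9
TAU [ 0.873 -0.514  0.02 ] yaw -0.8158
clock: 16.3
tcp_pos: [0.5663, -0.1849, 0.1524]
orientation: [-3.141, -0.0, -0.816]
contact_force: [2.5, 3.4, 3.0]
finger_gap: 0.0155
grip_force: 44.9
TAU [ 0.883 -0.576  0.045] yaw -0.8165
```

```bash

python3 -m creep '[[[0,0,-0.05,0,0,0,255],[0,0,-0.05,0,0,0,255]]]'|egrep 'pos|force'; python3 t.py
python3 -m creep '[[[0,0,-0.05,0,0,0,255],[0,0,-0.05,0,0,0,255]]]'|egrep 'pos|force'; python3 t.py
```

```text
tcp_pos: [0.5662, -0.185, 0.1524]
contact_force: [5.1, 3.2, -1.3]
grip_force: 44.9
TAU [ 0.783 -0.868  0.055] yaw -0.8163
tcp_pos: [0.5662, -0.1849, 0.1525]
contact_force: [6.3, 1.8, -3.5]
grip_force: 44.9
TAU [ 0.737 -1.11   0.031] yaw -0.8164
```

The cup came up against the pocket ceiling at exactly the locked height, with its underside at about 0.070. I'll relax, let go and retreat.

```bash

python3 -m creep '[[[0,0,0.06,0,0,0,255],[0,0,0.06,0,0,0,255],[0,0,0.06,0,0,0,200],[0,0,0.06,0,0,0,120],[0,0,0.06,0,0,0,0],[0,0,0.06,0,0,0,0],[0,0,0.06,0,0,0,0],[0,0,0.06,0,0,0,0],[0,0,0.06,0,0,0,0],[0,0,0.06,0,0,0,0]]]'
python3 -m creep '[[[0,0,-1,0,0,0,0],[0,0,-3,0,0,0,0],[0,0,-6,0,0,0,0],[-3,0,-9,0,0,0,0],[-6,0,-10,0,0,0,0],[-6,0,-10,0,0,0,0],[-6,0,-10,0,0,0,0]]]'
python3 - <<'E'
from h import *
f=grab('wrist'); save(f,'w3.png'); T=tcp()
P,_=cloud(f)
for z in (.130,.167):
    m=(abs(P[:,2]-z)<.004)&(np.hypot(P[:,0]-.566,P[:,1]+.184)<.04); Q=P[m]
    if len(Q): print(z,len(Q),Q.mean(0).round(4),np.linalg.lstsq(np.c_[Q[:,:2]-Q[:,:2].mean(0),np.ones(len(Q))],Q[:,2],rcond=None)[0].round(3),cv2.minAreaRect(Q[:,:2].astype(np.float32)*1000))
E
```

```text
clock: 17.7
tcp_pos: [0.5662, -0.185, 0.1526]
orientation: [3.142, 0.0, -0.816]
contact_force: [0.4, 0.3, -0.5]
finger_gap: 0.0731
grip_force: 0.0
clock: 18.4
tcp_pos: [0.5253, -0.1413, 0.2534]
orientation: [-3.141, -0.001, -0.816]
contact_force: [0.2, -0.1, -1.9]
finger_gap: 0.0882
grip_force: 0.0
0.13 1866 [ 0.5662 -0.184   0.1305] [-0.002  0.002  0.131] ((566.4114379882812, -184.20095825195312), (47.652313232421875, 43.91171646118164), 43.41625213623047)
0.167 1872 [ 0.5665 -0.1843  0.1672] [-0.006  0.001  0.167] ((566.1720581054688, -183.75985717773438), (15.730935096740723, 44.326072692871094), 43.85516357421875)
```

View pics/w3.png

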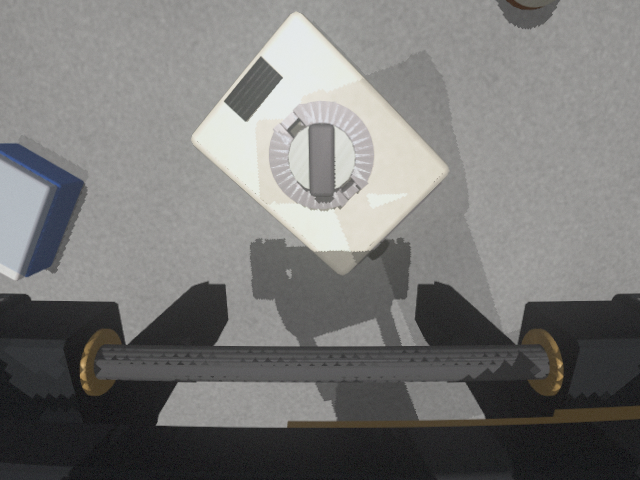

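The image shows the cup level in the collar at (322,158), with its bar turned well away from the slots at (294,128) and (352,185). Its top is at z 0.1305 (0.130 expected when locked), and the gripper is clear. Handing in.

```bash
python3 -c "
from rig import arm; print(arm.close_job())"
```

```text
the job is handed in; nothing more can be done
None
```

The grinding cup is fitted to the mill, turned clockwise about 0.73 rad to its stop, lifted by the spring to its locked height, and released. I handed the job in at about 18.5 s without touching the bottle, jar or tip box.

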